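# Clamp, home and start the pen filling fixture

## Robot

A 7-joint arm with a two-finger parallel gripper is mounted at the origin on the work surface. World frame = base frame: x ahead of the robot, y to its left, z up, the work surface at z = 0. Lengths are in m, angles in rad, forces in N, time in s.
With the tool pointing down it reaches from about 0.425 to 1.025 m from the base axis. Payload 3.6 kg.
Tool frame: the origin (TCP) lies at the very end of the fingers, on their centre line; the grasp point (between the pads) lies tcp_to_grasp behind it (tcp_to_grasp is the distance from the TCP to the grasp point, in m); z points along the fingers, y is the direction in which the jaws open and shut (so a half turn about z gives the same grasp; the last joint's range is limited). The gripper opens to 85 mm and grips with 20 to 120 N. Pads are 22 mm wide; open, the fingers measure 114 mm over their backs; the gripper's body (76 mm by 85 mm) begins 54 mm behind the grasp point. The pads swing forward as they close: fully open they stand 13 mm farther back than shut.
Start: joints at [-1.351, 0.591, 0.048, 1.609, -0.033, 0.943, -0.034], TCP at [0.224, 0.69, 0.201] pointing down, gripper open.
Joint ranges: [-2.69, 2.69], [-0.47, 2.24], [-1.27, 1.36], [0.19, 2.51], [-1.53, 4.68], [0.08, 2.07], [-3.09, 3.09]. Speed limits (rad/s): [2.57, 2.57, 3.14, 3.14, 3.14, 3.14, 3.14].

## Interface

Orientations are given as a unit quaternion [w, x, y, z].
In Python, from cell import * gives the robot as it stands. Calls block until the motion is done:
- reach(position, orientation): joint-space move of the TCP to a pose.
- servo_line(position, rotation=None, rate=0.15, contact_N=None): straight line of the TCP; rotation=None keeps the orientation; rate is the mean speed in m/s. With contact_N (N) it stops when the force on the tool has changed by that much, and returns True; else False.
- movej(angles): joint-space move.
- grip(opening, newtons=None): opening from 0.0 (shut) to 1.0 (fully open); newtons is the grip in N (None keeps the last); returns when the fingers have stopped.
- dwell(seconds).
- ik(position, orientation): joint angles nearest the present ones, or None.
- camera(name): name is "scene" or "top" or "wrist"; returns (picture, depth): 384x512x3 uint8, blue, green, red; 384x512 float32, m along the optical axis (not along the pixel's ray), 0 where there is no reading.
- camera_params(name): a dict with "intrinsics" (3x3 intrinsics, pixels), "R" (3x3) and "t" (3): a world point X has camera coordinates R X + t; the wrist camera has in their place "hand_eye" (4x4, takes a point from camera to tool coordinates, whose origin is the TCP and whose axes are the flange's). Camera axes: x right, y down, z forward; pixel columns grow to the right and rows downward; lengths in m; the calibration is good to about 2 mm. A picture is of the moment at which its call begins: read the wrist's pose just before it. camera_params takes no time and is no camera call.
A pose or a line that the arm cannot do raises PlanningError and nothing moves.
- sign_off(): hands the job in, once; it reports no verdict.
Trained networks look in the newest picture that a camera, given by its name, has taken for a name from the list of things; names that differ only in an ending like _2 or _b are one class to them, and where a whole thing is asked for, a point or a joint stands for the part that bears it (a point fixed in the world has none). Each returns a list of dicts, best first, with "p" (0 to 1); they miss things now and then, are a little off and sometimes report something else, mostly with a low value. They report only what shows in the picture. A call takes as long as a camera call.
- boxes_of(target, camera): "centre" ([x, y, z] in m, in world coordinates, good to about 4 mm: the middle of the surface that is visible of it).
- pinpoint(target, camera): "centre" ([x, y, z] in m, in world coordinates, good to about 4 mm: a listed point, or the origin of a listed thing).
Readings, each from a call of its own:
- get_clock(): time.
- get_qpos(): joint angles.
- get_qvel(): joint speeds.
- get_joint_torque(): joint torques, N m.
- get_tcp_pos(): TCP position.
- get_ee_rot(): TCP orientation.
- get_contact_force(): force on the tool from outside, world axes, zero at the start.
- get_wrist_torque(): the same for the moment, N m.
- get_width(): opening from 0.0 (shut) to 1.0 (fully open).
Only numpy, scipy, OpenCV 4.12 (cv2) and the standard library are available. Lean on these libraries where they do the work, as an engineer would, in place of code of your own. Each camera call takes 0.05 s, during which the arm holds its last target. There are 200 camera calls.

## Task

Fold the hold-down flap flat over the pens in the fixture, then push the pen carriage along its rail fully home against the stop by the nozzle block. Then start the cycle: reach under the overhanging lip of the white console and press the black bar up from below until it stops; it stays up. Leave the loose things lying around where they are.

Things in the scene. Friction and masses are not known exactly. Their poses are not given: they have to be found in the camera images.
- fixture: pen filling fixture, fixed: dark steel base plate 340 x 120 x 12 mm with a rail along its x axis; origin at the centre of its underside, x points from the carriage to the black nozzle block (45 x 120 mm, up to 102 mm high, centred 120 mm ahead of the origin, carrying two grey cylinders up to 156 mm high), z up
- push_face (a point): centre of the outer (-x) face of the black push plate at the rear of the carriage, 63 mm above the fixture's underside; the plate is 12 mm thick along x, 100 mm wide along y and spans 28 to 83 mm above the underside of the fixture; its axes are the fixture's. Behind it only the base plate (12 mm high) and the rail (34 mm wide, 26 mm high) stand in the way; the table is free behind the base plate
- carriage (a joint): travel of the carriage towards the nozzle block in m: 0 = rear, 0.09 = fully home at its stop; about 3 N of friction, it stays where it is left. The carriage (steel block 130 x 100 mm with three black pens of 13 mm) carries push plate, flap and hinge along
- flap (a joint): angle of the hold-down flap in rad: 0 = flat over the pens, 1.57 = upright, 1.9 = leaning outwards (limit); stiff hinge (about 0.06 N m), it stays where it is left and must be pressed all the way down
- flap_hinge (a point): middle of the flap's hinge line, which runs along the fixture's x on the +y side of the carriage, 50 mm beside its centre line and 70 mm above the fixture's underside; axes as the fixture's. The flap is an aluminium plate 95 mm along the hinge, 86 mm from hinge to free edge and 6 mm thick, mid-plane through the hinge; closed, it reaches towards the fixture's -y
- flap_edge (a point): middle of the flap's free edge, 86 mm from the hinge; turns with the flap
- console: white start console, fixed: box 120 (x) x 200 (y) x 160 mm high with a 10 mm steel top plate (160 to 170 mm high, 220 mm wide) that overhangs the front by 60 mm as a lip; origin at the centre of the box's underside, front is -x, z up. The lip's front edge lies at x = -120 mm; nothing stands below the lip except the start bar. A slot in the lip shows the bar's rib from above: 12 mm sunk when off, flush when on
- bar_mid (a point): centre of the start bar, a black round bar 20 mm in diameter and 140 mm long along the console's y, hung beneath the lip: 104 mm in front of the console's origin (16 mm behind the lip's front edge), 138 mm above its underside when off (22 mm below the underside of the lip); axes as the console's. It can only be pushed up from below, for example with the upper side of closed fingers tilted about 45 degrees and pointing forward and down below the lip
- start_bar (a joint): rise of the start bar in m: 0 = off (down), 0.012 = on (fully up at its stop); needs about 5 N and stays where it is left
- bottle_c (a point): bystander: white bottle, 60 mm diameter, 130 mm high; its centre
- cap_tray: bystander: grey open tray 90 x 70 x 30 mm; origin under its centre
- pen_cup: bystander: steel cup, 70 mm diameter, 90 mm high; origin under its centre
- wrench: bystander: wrench 160 mm long lying on the table
- driver: bystander: screwdriver 180 mm long lying on the table
- tape: bystander: blue ring 90 mm in diameter, 24 mm high, lying flat
- jar: bystander: amber jar, 70 mm diameter, 80 mm high; origin under its centre

How it is judged:
On the way, in this order (a step that is already met when the one before it is completed fails the run):
1. the flap lies flat over the pens (value of joint flap below 0.12 rad), for 0.1 s.
2. the carriage is fully home, the flap still down (value of joint flap below 0.12 rad and value of joint carriage above 0.086 m), for 0.1 s.
3. the start bar is pressed fully up, carriage home and flap down (all of step 2 and value of joint start_bar above 0.009 m), for 0.2 s.
At the end, for the whole second after the job is handed in: The flap is down (under 0.12 rad), the carriage home (over 86 of its 90 mm) and the start bar up (over 9 of its 12 mm) (all of step 3); the robot touches nothing.
It fails at once if a loose bystander is shifted by more than 30 mm or knocked over (distance of any of bottle_c, cap_tray, pen_cup, wrench, driver, tape, jar from where it was at the start of the episode above 0.03 m or angle between any of bottle_c, pen_cup, jar's own z axis and vertical above 0.6 rad).
It also fails if it takes over 64 s, if anything falls off the work surface, if the arm or the gripper's body presses on something with over 40 N, if the wrist force passes 120 N, or if a joint passes its speed limit or range.

## Working session

There is one attempt and no reset: what is moved stays moved. The work goes in short steps, each a Python script; the robot and the scene stay as the last script left them, time stands still between calls to the robot, and variables do not carry over. Pictures are saved under pics/ and viewed, about 8 in all and at most 12, crops included, and the job is handed in when it is done.

```bash
mkdir -p pics; ls; python3 - <<'E'
from cell import *
import cv2
for c in ["scene","top"]:
    im,d=camera(c); cv2.imwrite(f"pics/{c}0.png",im)
    print(c,camera_params(c))
    for n in ["fixture","push_face","flap_hinge","flap_edge","console","bar_mid","bottle_c","cap_tray","pen_cup","wrench","driver","tape","jar"]:
        print(n,[(round(r["p"],2),[round(float(v),3) for v in r["centre"]]) for r in pinpoint(n,c)[:2]])
print(get_clock(),get_ee_rot(),get_tcp_pos())
E
```

```text
pics
scene {'intrinsics': array([[403.61409354,   0.        , 250.21917616],
       [  0.        , 403.61409354, 190.22737066],
       [  0.        ,   0.        ,   1.        ]]), 'R': array([[-0.32020582,  0.94734697, -0.00139821],
       [ 0.79573237,  0.26815818, -0.54304804],
       [-0.51407998, -0.17499974, -0.83970046]]), 't': array([ 0.18407588, -0.39685172,  1.63399908])}
fixture [(0.92, [0.614, 0.261, -0.001]), (0.48, [0.683, 0.004, 0.066])]
push_face []
flap_hinge [(0.95, [0.583, 0.32, 0.069])]
flap_edge [(0.83, [0.586, 0.296, 0.148]), (0.4, [0.685, 0.005, 0.066])]
console [(0.73, [0.613, -0.24, 0.0])]
bar_mid []
bottle_c [(0.58, [0.686, 0.005, 0.065])]
cap_tray [(0.86, [0.556, 0.011, -0.005])]
pen_cup [(0.8, [0.612, 0.457, 0.001])]
wrench [(0.74, [0.397, 0.539, -0.001]), (0.33, [0.389, -0.501, -0.008])]
driver [(0.4, [0.388, -0.501, -0.005])]
tape [(0.88, [0.61, -0.464, 0.001])]
jar [(0.83, [0.783, 0.004, 0.001])]
top {'intrinsics': array([[377.61446933,   0.        , 250.19541836],
       [  0.        , 377.61446933, 191.2139006 ],
       [  0.        ,   0.        ,   
[... 297 characters left out ...]
, (0.74, [0.61, -0.467, 0.002])]
flap_hinge [(0.73, [0.587, 0.322, 0.07])]
flap_edge [(0.43, [0.585, 0.3, 0.156])]
console []
bar_mid [(0.71, [0.388, -0.505, -0.003]), (0.42, [0.513, -0.245, 0.137])]
bottle_c [(0.78, [0.685, 0.008, 0.065]), (0.3, [0.784, 0.0, 0.0])]
cap_tray [(0.9, [0.554, 0.011, 0.005]), (0.62, [0.506, 0.282, 0.062])]
pen_cup [(0.83, [0.613, 0.457, 0.001])]
wrench [(0.76, [0.403, 0.54, -0.002]), (0.62, [0.389, -0.507, -0.001])]
driver [(0.59, [0.389, -0.506, 0.0])]
tape [(0.85, [0.614, -0.466, -0.001]), (0.17, [0.513, -0.245, 0.138])]
jar [(0.93, [0.781, 0.003, -0.002])]
1.4 [ 1.59657820e-05  1.56228972e-01  9.87720865e-01 -1.58949445e-05] [0.22377975 0.6895835  0.2010029 ]
```

```bash
python3 -c "
import cv2,numpy as np
a=cv2.imread('pics/top0.png');b=cv2.imread('pics/scene0.png')
cv2.imwrite('pics/top1.png',cv2.resize(a,(800,600)));cv2.imwrite('pics/scene1.png',cv2.resize(b,(800,600)))"
```

```text
(no output)
```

View pics/top1.png

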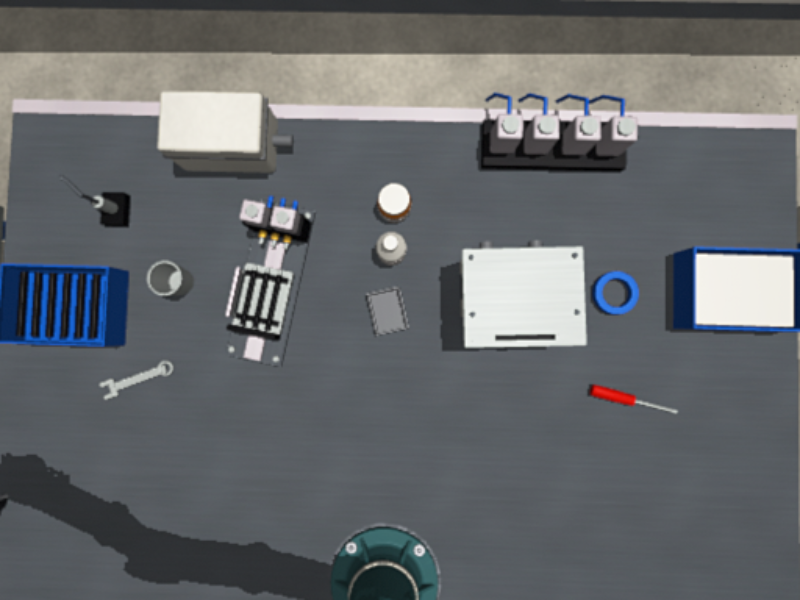

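View pics/scene1.png

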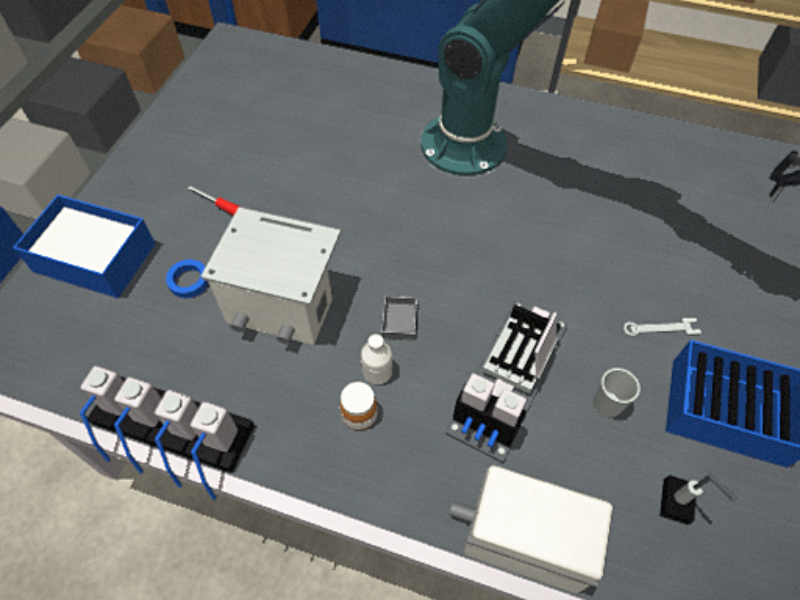

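The top view shows the fixture at about (270,290), yawed slightly, with its flap upright on the left (+y) side. The console is at about (525,297) with its slot facing the robot, and the bystanders are clear of both. I'll get the yaws from depth.

```bash
cat > h.py <<'E'
from cell import *
import cv2, numpy as np
from scipy.spatial.transform import Rotation as Ro
def cloud(c):
    im,d=camera(c); p=camera_params(c); K=p["intrinsics"]
    v,u=np.mgrid[:384,:512]
    X=np.stack([(u-K[0,2])/K[0,0]*d,(v-K[1,2])/K[1,1]*d,d],-1)
    return im,(X-p["t"])@p["R"],d>0
def quat(x,y,z):
    q=Ro.from_matrix(np.stack([x,y,z],1)).as_quat(); return [q[3],q[0],q[1],q[2]]
E
python3 - <<'E'
from h import *
im,P,ok=cloud("top")
def rect(m,name):
    m=m.astype(np.uint8); n,l,s,c=cv2.connectedComponentsWithStats(m); k=1+np.argmax(s[1:,4])
    pts=P[l==k]; r=cv2.minAreaRect(pts[:,:2].astype(np.float32)*1000)
    print(name,len(pts),r,pts.mean(0))
    print(np.round(cv2.boxPoints(r)))
x,y,z=P[...,0],P[...,1],P[...,2]
rect(ok&(abs(x-.6)<.2)&(abs(y+.24)<.2)&(abs(z-.17)<.012),"console top")
rect(ok&(abs(x-.6)<.22)&(abs(y-.27)<.12)&(z>.005),"fixture")
rect(ok&(abs(x-.585)<.1)&(abs(y-.27)<.12)&(z>.11),"flap")
r=ok&(abs(x-.585)<.08)&(abs(y-.3)<.06)&(z>.145); print("edge",P[r].mean(0),P[r].max(0),P[r].min(0))
a=cell_t=tcp_to_grasp if 'tcp_to_grasp' in globals() else None; print(a)
E
```

```text
console top 4738 ((585.7090454101562, -245.15899658203125), (180.22067260742188, 221.7206573486328), 2.7946975231170654) [ 0.58690766 -0.24409392  0.16974824]
[[ 490. -139.]
 [ 501. -360.]
 [ 681. -351.]
 [ 670. -130.]]
fixture 4088 ((613.9508666992188, 268.7173767089844), (146.96572875976562, 342.98931884765625), 78.77717590332031) [0.61129793 0.25392744 0.05627911]
[[431. 230.]
 [768. 163.]
 [796. 307.]
 [460. 374.]]
flap 104 ((581.5133056640625, 299.26361083984375), (9.80500316619873, 93.92884826660156), 78.93865966796875) [0.58092237 0.29809552 0.14643862]
[[534. 303.]
 [627. 285.]
 [629. 295.]
 [536. 313.]]
edge [0.58162968 0.29720188 0.15340522] [0.62696614 0.30704353 0.15712633] [0.53502835 0.28601706 0.14554264]
0.0187
```

```bash
cat >> h.py <<'E'
FO=np.array([.6135,.2625,0]); FY=-.196
CO=np.array([.616,-.244,0]); CY=.0488
def fr(yaw): return np.array([np.cos(yaw),np.sin(yaw),0]),np.array([-np.sin(yaw),np.cos(yaw),0])
ex,ey=fr(FY); cx,cy=fr(CY)
Z=np.array([0,0,1.])
F=lambda x,y,z: list(FO+x*ex+y*ey+z*Z)
C=lambda x,y,z: list(CO+x*cx+y*cy+z*Z)
def tool(y,z): return quat(np.cross(y,z),y,z)
E
python3 - <<'E'
from h import *
q0=np.array(get_qpos())
best=[]
for n,y in [("ex",ex),("-ex",-ex),("ey",ey),("-ey",-ey)]:
    for nm,p in [("flap",F(-.04,.085,.24)),("flapend",F(-.04,-.0,.07)),("push0",F(-.16,0,.045)),("push1",F(-.02,0,.045))]:
        q=ik(p,tool(y,-Z)); print(n,nm,None if q is None else np.round(q,2))
for s in (1,-1):
  for t in (45,35):
    a=np.radians(t); z=np.cos(a)*cx-np.sin(a)*Z
    for d in (-.05,0):
        q=ik(C(-.104+d,0,.10),tool(s*cy,z)); print("bar",s,t,d,None if q is None else np.round(q,2))
E
```

```text
ex flap [-0.9   0.54  0.45  1.67 -0.27  0.99 -0.55]
ex flapend [-0.73  0.67  0.32  1.92 -0.34  0.61 -0.39]
ex push0 [-0.85  0.62  0.27  2.13 -0.38  0.43 -0.48]
ex push1 [-0.69  0.71  0.29  1.89 -0.34  0.59 -0.37]
-ex flap [-0.38  0.53 -0.34  1.65  0.2   1.    2.16]
-ex flapend [-0.27  0.67 -0.36  1.89  0.37  0.65  2.1 ]
-ex push0 [-0.42  0.62 -0.32  2.11  0.42  0.47  1.88]
-ex push1 [-0.25  0.72 -0.35  1.87  0.4   0.63  2.1 ]
ey flap [-0.64  0.51  0.06  1.66 -0.03  0.97  0.8 ]
ey flapend [-0.52  0.64  0.02  1.91 -0.02  0.59  0.88]
ey push0 [-0.66  0.6   0.    2.12 -0.    0.42  0.72]
ey push1 [-0.5   0.69  0.01  1.88 -0.01  0.57  0.89]
-ey flap [-1.14  0.65  0.86  1.68 -0.55  1.07 -1.87]
-ey flapend [-0.96  0.76  0.69  1.93 -0.72  0.72 -1.61]
-ey push0 [-1.07  0.69  0.6   2.14 -0.78  0.54 -1.65]
-ey push1 [-0.92  0.81  0.66  1.9  -0.75  0.71 -1.57]
bar 1 45 -0.05 None
bar 1 45 0 [ 1.4   0.87 -1.07  2.46  2.75  0.52 -0.34]
bar 1 35 -0.05 None
bar 1 35 0 None
bar -1 45 -0.05 None
bar -1 45 0 [ 1.4   0.87 -1.07  2.46  2.75  0.52  2.8 ]
bar -1 35 -0.05 None
bar -1 35 0 None
```

```bash
python3 - <<'E'
from h import *
o=tool(ey,-Z)
grip(0.0,40)
reach(F(-.04,.09,.24),o)
servo_line(F(-.04,.09,.135),rate=.2)
r=.06;h=.0145
for a in (1.25,1.0,.75,.5,.3,.12):
    c=servo_line(F(-.04,.05-r*np.cos(a)+.003*np.sin(a)+h,.07+r*np.sin(a)+.003*np.cos(a)),rate=.12,contact_N=30)
    print(a,c,np.round(get_contact_force(),1),np.round(get_tcp_pos(),3))
    if c: break
if not c:
    c=servo_line(F(-.04,-.005,.066),rate=.04,contact_N=20); print(c,np.round(get_contact_force(),1),np.round(get_tcp_pos(),3))
print(get_clock())
E
```

```text
1.25 False [0.7 0.7 0.2] [0.584 0.318 0.129]
1.0 False [-0.3 -0.4  0.5] [0.581 0.304 0.122]
0.75 False [-0.   0.3  0. ] [0.578 0.292 0.113]
0.5 False [-0.4 -0.1  0.7] [0.576 0.283 0.101]
0.3 False [ 0.8  0.3 -0.4] [0.575 0.278 0.09 ]
0.12 False [-0.2 -0.   0.2] [0.575 0.275 0.08 ]
False [ 0.   0.6 -0.1] [0.573 0.265 0.066]
7.1167
```

```bash
python3 - <<'E'
from h import *
im,d=camera("scene"); cv2.imwrite("pics/s2.png",cv2.resize(im[170:310,260:400],(700,700))[:600])
for n in ("flap_edge","flap_hinge"): print(n,pinpoint(n,"scene"))
E
```

```text
flap_edge [{'centre': [0.57, 0.2374, 0.0956], 'p': 0.75}]
flap_hinge [{'centre': [0.5865, 0.3173, 0.0684], 'p': 0.91}]
```

View pics/s2.png

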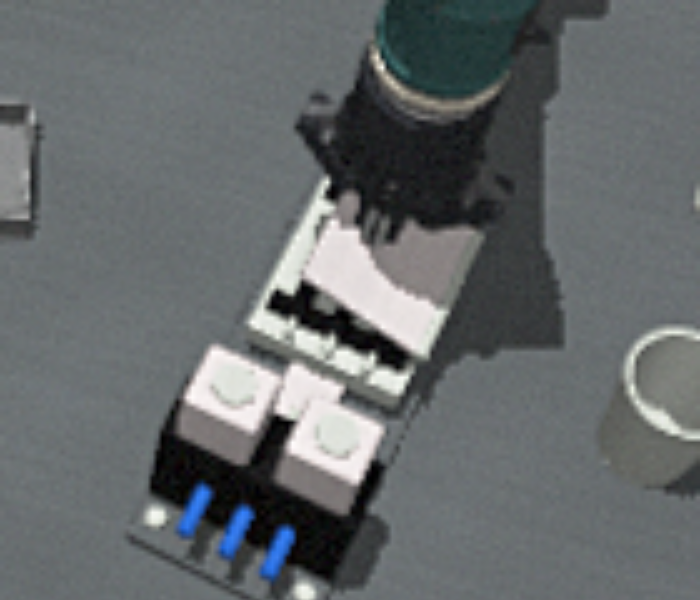

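```bash
python3 - <<'E'
from h import *
print(get_width(),get_tcp_pos(),get_contact_force())
for i in range(5):
    p=get_tcp_pos(); c=servo_line([p[0],p[1],p[2]-.006],rate=.04,contact_N=15); print(c,get_tcp_pos(),np.round(get_contact_force(),1))
    if c: break
im,d=camera("scene");print(pinpoint("flap_edge","scene"),get_clock())
E
```

```text
-0.0007407150059618385 [0.57337448 0.2654732  0.06609483] [ 0.7701715   0.22699116 -0.59967544]
False [0.57310304 0.26541476 0.05970092] [ 0.2  0.1 -0.5]
False [0.57275188 0.26525425 0.05325532] [-0.4  1.2 -0. ]
False [0.57238449 0.26513086 0.04682567] [0.7 0.8 0.5]
True [0.57377819 0.26542993 0.04273551] [-0.9 -0.9  8.7]
[{'centre': [0.5706, 0.2319, 0.0659], 'p': 0.6}, {'centre': [0.5873, 0.3203, 0.0707], 'p': 0.38}] 8.5083
```

```bash
python3 - <<'E'
from h import *
def flap(c):
    im,P,ok=cloud(c); L=(P-FO)@np.stack([ex,ey,Z],1)
    for x0 in (-.07,-.04,-.01):
        out=[]
        for y0 in np.arange(-.05,.06,.0125):
            m=ok&(abs(L[...,0]-x0)<.012)&(abs(L[...,1]-y0)<.006)&(L[...,2]>.01)
            out.append((round(float(np.median(L[m][:,2]))*1000) if m.sum()>0 else -1))
        print(c,x0,out)
flap("scene")
p=get_tcp_pos(); servo_line([p[0],p[1],.16],rate=.2)
im,d=camera("top"); cv2.imwrite("pics/t3.png",im)
flap("scene");flap("top")
im,d=camera("scene"); cv2.imwrite("pics/s3.png",cv2.resize(im[170:310,260:400],(600,600)))
E
```

```text
scene -0.07 [532, 528, 519, 502, 481, 455, 448, 73, 73]
scene -0.04 [426, 454, 458, 458, 444, 420, 345, 314, 169]
scene -0.01 [48, 390, 322, 293, 309, 312, 290, 75, 73]
scene -0.07 [600, 597, 590, 580, 565, 558, 549, 74, 74]
scene -0.04 [524, 399, 557, 548, 535, 532, 437, 424, 286]
scene -0.01 [49, 503, 435, 405, 423, 429, 416, 74, 74]
top -0.07 [594, 586, 582, 574, 560, 557, 74, 72, 74]
top -0.04 [520, 386, 556, 556, 548, 533, 531, 527, 513]
top -0.01 [48, 496, 490, 525, 519, 75, 73, 73, 73]
```

View pics/s3.png

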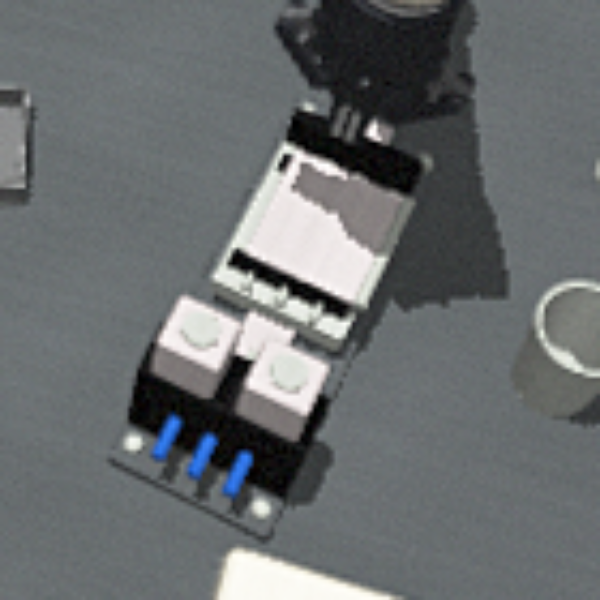

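```bash
python3 - <<'E'
from h import *
t=np.array(get_tcp_pos());print(t, Ro.from_quat(np.roll(get_ee_rot(),-1)).as_matrix().round(3))
for c in ("scene","top"):
    im,P,ok=cloud(c)
    m=ok&(np.linalg.norm(P[...,:2]-t[:2],axis=-1)<.07)&(P[...,2]>.1)&(P[...,2]<.30)
    Q=P[m]; print(c,len(Q))
    for lo in np.arange(.1,.3,.01):
        s=Q[(Q[:,2]>=lo)&(Q[:,2]<lo+.01)]
        if len(s): print(round(lo,2),len(s),((s.min(0)-t)*1000).round(),((s.max(0)-t)*1000).round())
im,d=camera("wrist"); cv2.imwrite("pics/w3.png",im); print(camera_params("wrist"))
E
```

```text
[0.57262069 0.26484666 0.15823079] [[-0.981  0.195 -0.002]
 [ 0.195  0.981 -0.001]
 [ 0.002 -0.002 -1.   ]]
scene 644
0.19 11 [ 6. -8. 36.] [12. 12. 42.]
0.2 18 [  3. -10.  43.] [12. 14. 51.]
0.21 23 [  3. -11.  52.] [13. 16. 62.]
0.22 18 [-10.  -4.  63.] [14. 10. 71.]
0.23 39 [ -9. -29.  72.] [18. 28. 81.]
0.24 99 [-14. -37.  82.] [21. 42. 92.]
0.25 51 [-13. -45.  92.] [ 21.  48. 102.]
0.26 82 [-10. -54. 102.] [ 22.  54. 112.]
0.27 106 [-22. -59. 112.] [ 24.  61. 122.]
0.28 133 [-21. -58. 122.] [ 25.  64. 132.]
0.29 64 [-15. -44. 132.] [ 24.  49. 142.]
top 106
0.23 1 [  8. -17.  77.] [  8. -17.  77.]
0.24 5 [-19. -29.  82.] [  5. -20.  92.]
0.25 8 [-20. -37.  96.] [ 12. -13. 100.]
0.26 3 [-17. -44. 102.] [ -1. -33. 106.]
0.27 27 [-23. -63. 115.] [  1. -39. 122.]
0.28 41 [-23. -61. 122.] [ -2. -42. 131.]
0.29 21 [-16. -48. 132.] [  2. -37. 142.]
{'intrinsics': array([[324.29310939,   0.        , 258.93903444],
       [  0.        , 324.29310939, 191.88558354],
       [  0.        ,   0.        ,   1.        ]]), 'hand_eye': array([[ 1.95781135e-04, -9.54013713e-01, -2.99762901e-01,
         7.63168064e-02],
       [ 9.99998616e-01, -3.08519860e-04,  1.63500233e-03,
        -7.08432853e-04],
       [-1.65229745e-03, -2.99762806e-01,  9.54012332e-01,
        -1.73462472e-01],
       [ 0.00000000e+00,  0.00000000e+00,  0.00000000e+00,
         1.00000000e+00]])}
```

View pics/w3.png

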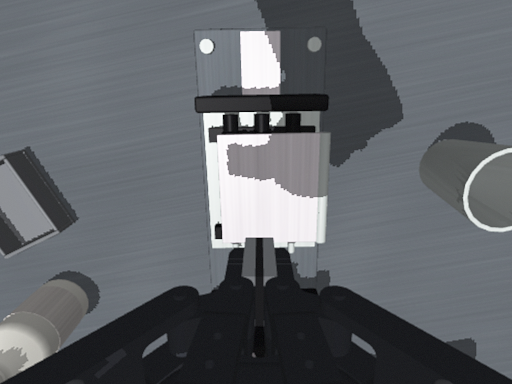

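The flap is flat (73–75 mm all over). The wrist view at (260,240) shows the fingers ending short of where the TCP is reported: the real fingertips are about 30 mm behind it, from both the contact height and the depth. I'll compensate for that and push the carriage.

```bash
echo 'D=.030' >> h.py; python3 - <<'E'
from h import *
servo_line(F(-.165,0,.16),rate=.2)
servo_line(F(-.165,0,.050-D),rate=.2,contact_N=15)
print(np.round(get_tcp_pos(),3))
c=servo_line(F(-.06,0,.050-D),rate=.1,contact_N=20);print(c,((np.array(get_tcp_pos())-FO)@ex).round(4),np.round(get_contact_force(),1))
if not c:
    c=servo_line(F(-.0,0,.050-D),rate=.05,contact_N=20);print(c,((np.array(get_tcp_pos())-FO)@ex).round(4),np.round(get_contact_force(),1))
im,d=camera("scene"); cv2.imwrite("pics/s4.png",cv2.resize(im[150:310,240:400],(600,600)))
print(get_clock())
for n in("push_face","flap_hinge","flap_edge"):print(n,pinpoint(n,"scene"))
E
```

```text
[0.453 0.295 0.02 ]
True -0.0691 [-0.9  0.2  0.5]
12.2833
push_face [{'centre': [0.5538, 0.2692, 0.0609], 'p': 0.71}]
flap_hinge [{'centre': [0.641, 0.3105, 0.0663], 'p': 0.92}]
flap_edge [{'centre': [0.6241, 0.2191, 0.065], 'p': 0.67}]
```

View pics/s4.png

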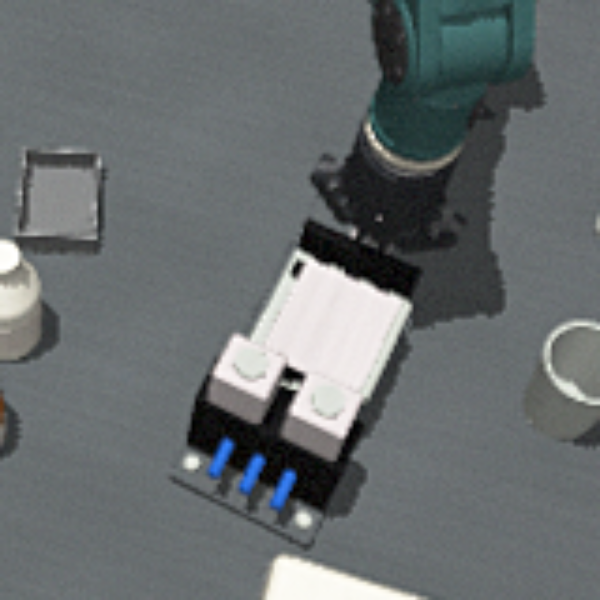

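The carriage has travelled about 55 mm and is partly home. A force spike stopped the move early, so I'll keep going.

```bash
python3 - <<'E'
from h import *
X=lambda:((np.array(get_tcp_pos())-FO)@ex).round(4)
for k in range(4):
    c=servo_line(F(-.008,0,.050-D),rate=.04,contact_N=30);print(c,X(),np.round(get_contact_force(),1))
    if X()>-.03: break
for c in("scene","top"):
    camera(c)
    for n in("push_face","flap_hinge","flap_edge"):print(n,[(r['p'],r['centre'],((np.array(r['centre'])-FO)@ex).round(4)) for r in pinpoint(n,c)[:1]])
print(get_clock())
E
```

```text
True -0.0705 [-0.2  0.3  0.4]
True -0.0719 [-0.2 -0.  -0.5]
True -0.0736 [-0.2 -0.1  0.7]
True -0.0756 [-1.  -0.2  0.8]
push_face [(0.81, [0.5553, 0.2699, 0.0614], np.float64(-0.0585))]
flap_hinge [(0.97, [0.6423, 0.3099, 0.0679], np.float64(0.019))]
flap_edge [(0.87, [0.6249, 0.2233, 0.0673], np.float64(0.0188))]
push_face [(0.92, [0.5583, 0.2659, 0.0613], np.float64(-0.0548))]
flap_hinge [(0.76, [0.6418, 0.3089, 0.0706], np.float64(0.0187))]
flap_edge [(0.92, [0.628, 0.221, 0.0723], np.float64(0.0223))]
15.4167
```

```bash
python3 - <<'E'
from h import *
for k in (-.0715,-.069,-.067,-.065):
    servo_line(F(k,0,.050-D),rate=.02); dwell(.2); f=np.array(get_contact_force()); print(k,((np.array(get_tcp_pos())-FO)@ex).round(4),(f@ex).round(1),np.round(f,1),np.round(get_wrist_torque(),2))
    if np.linalg.norm(f)>35: break
a=cv2.imread("pics/top0.png");b,_=camera("top");cv2.imwrite("pics/t5.png",np.hstack([cv2.resize(i[120:240,130:210],(400,600),interpolation=cv2.INTER_CUBIC) for i in(a,b)]))
print(get_clock())
E
```

```text
-0.0715 -0.0758 -4.5 [-5.  -1.9 -1.6] [-0.12  0.9  -0.01]
-0.069 -0.0759 -9.6 [-9.8 -0.2  1.8] [-0.1   1.56 -0.02]
-0.067 -0.0761 -11.5 [-11.7   0.1   3.2] [ 0.02  2.14 -0.09]
-0.065 -0.0762 -14.3 [-14.5   0.7   5.6] [ 0.03  2.68 -0.07]
17.5167
```

View pics/t5.png

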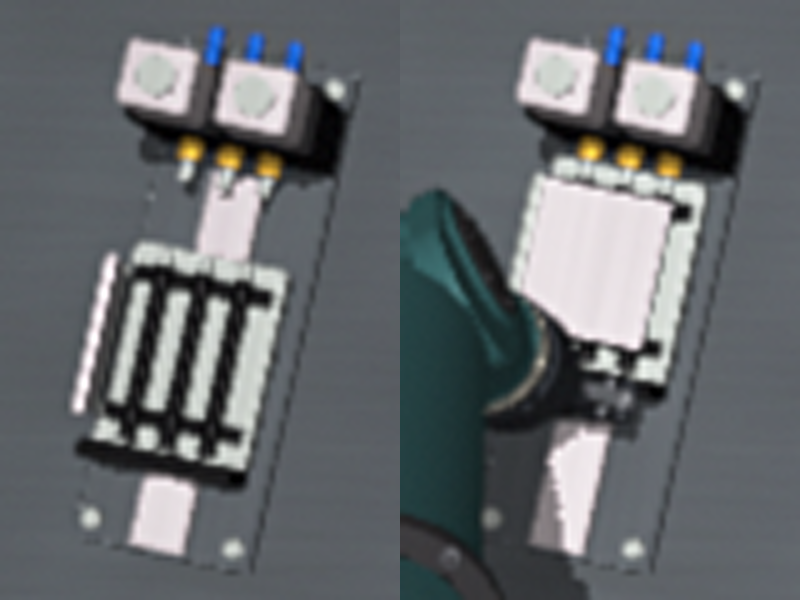

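```bash
python3 - <<'E'
from h import *
t=np.array(get_tcp_pos());print(t,Ro.from_quat(np.roll(get_ee_rot(),-1)).as_matrix().round(3).tolist(),np.array(F(-.065,0,.02)).round(3))
print(np.round(get_qpos(),3),get_width(),np.round(get_joint_torque(),1))
for c in("scene","top"):
    im,P,ok=cloud(c); L=(P-FO)@np.stack([ex,ey,Z],1)
    for nm,m in(("plate",(L[...,2]>.075)&(L[...,2]<.088)&(abs(abs(L[...,1])-.04)<.012)&(L[...,0]>-.09)&(L[...,0]<-.02)),
                ("fingers",(L[...,2]>.045)&(L[...,2]<.11)&(abs(L[...,1])<.03)&(L[...,0]<-.045)&(L[...,0]>-.13)),
                ("carr",(L[...,2]>.035)&(L[...,2]<.062)&(abs(L[...,1])<.06)&(L[...,0]>.04)&(L[...,0]<.12))):
        s=L[m&ok]; print(c,nm,len(s),*(np.percentile(s,[5,50,95],axis=0)*1000).round().tolist()) if len(s) else print(c,nm,0)
E
```

```text
[0.53825685 0.27494624 0.01900796] [[-0.976, 0.17, -0.139], [0.174, 0.984, -0.021], [0.133, -0.045, -0.99]] [0.55  0.275 0.02 ]
[-0.489  0.733 -0.044  1.887 -0.036  0.654  0.904] 0.0006838596652301604 [  4.2 -53.6   4.6 -19.2   1.2  -3.1   0. ]
scene plate 75 [-56.0, -47.0, 76.0] [-48.0, 31.0, 83.0] [-22.0, 49.0, 87.0]
scene fingers 212 [-64.0, -27.0, 55.0] [-50.0, 1.0, 83.0] [-45.0, 28.0, 107.0]
scene carr 33 [42.0, -47.0, 46.0] [63.0, -9.0, 55.0] [77.0, 25.0, 61.0]
top plate 14 [-54.0, -52.0, 76.0] [-48.0, -48.0, 83.0] [-38.0, -30.0, 85.0]
top fingers 26 [-82.0, -27.0, 47.0] [-74.0, -17.0, 83.0] [-46.0, -2.0, 106.0]
top carr 240 [46.0, -52.0, 41.0] [75.0, -21.0, 50.0] [96.0, 40.0, 61.0]
```

The tool had tilted about 8°, which explains the TCP drift, and a steady 14 N doesn't move a carriage with 3 N of friction. The block front, at x ≈ 85 mm, has reached the nozzle block, so the carriage looks to be home; it must have started at about 30 mm of travel. One more upright push should confirm this, and then I'll check reach for the bar.

```bash
python3 - <<'E'
from h import *
o=tool(ey,-Z)
servo_line(F(-.11,0,.055-D),o,rate=.15)
for k in (-.075,-.068,-.06,-.055):
    servo_line(F(k,0,.055-D),o,rate=.06); dwell(.2); f=np.array(get_contact_force()); print(k,((np.array(get_tcp_pos())-FO)@ex).round(4),(f@ex).round(1))
    if np.linalg.norm(f)>20: break
for c in("scene","top"):
    camera(c)
    for n in("push_face","flap_hinge","flap_edge"):print(n,[(r['p'],((np.array(r['centre'])-FO)@ex).round(4),r['centre'][2]) for r in pinpoint(n,c)[:1]])
servo_line(F(-.11,0,.055-D),o,rate=.15)
servo_line(F(-.11,0,.22),o,rate=.25)
print(get_clock())
for y in (-.05,0,.05):
  for t in (45,50,55,60):
    a=np.radians(t); z=np.cos(a)*cx-np.sin(a)*Z; up=np.sin(a)*cx+np.cos(a)*Z
    for s in (1,-1):
      res=[]
      for dx,dz in ((-.06,-.03),(-.03,-.03),(0,-.03),(0,0),(0,.014)):
        # contact bar-underside; finger axis .021 below bar centre along normal, tip 20mm past, +D
        p=np.array(C(-.104+dx,y,.138+dz))-.022*up+(.02+D)*z
        q=ik(p,tool(s*cy,z)); res.append(None if q is None else np.round(q,1).tolist())
      print(y,t,s,[r is not None for r in res],res[2])
E
```

```text
-0.075 -0.0756 -0.3
-0.068 -0.0682 -1.7
-0.06 -0.0687 -13.6
-0.055 -0.069 -22.0
push_face [(0.7, np.float64(-0.0592), 0.0617)]
flap_hinge [(0.97, np.float64(0.0211), 0.0707)]
flap_edge [(0.87, np.float64(0.0194), 0.0667)]
push_face [(0.8, np.float64(-0.0558), 0.0628)]
flap_hinge [(0.79, np.float64(0.0185), 0.0684)]
flap_edge [(0.63, np.float64(0.022), 0.071)]
22.25
-0.05 45 1 [True, True, True, True, True] [1.3, 0.9, -0.9, 2.4, 3.1, 0.5, -0.6]
-0.05 45 -1 [True, True, True, True, True] [1.4, 1.0, -1.1, 2.4, 2.7, 0.5, 3.0]
-0.05 50 1 [True, True, True, True, True] [1.3, 0.9, -0.9, 2.3, 2.7, 0.4, -0.3]
-0.05 50 -1 [True, True, True, True, True] [1.3, 0.9, -0.9, 2.3, 2.8, 0.4, 2.8]
-0.05 55 1 [True, True, True, True, True] [1.4, 0.9, -1.1, 2.3, 2.2, 0.4, 0.2]
-0.05 55 -1 [True, True, True, True, True] [1.3, 0.8, -0.9, 2.3, 2.5, 0.3, 3.0]
-0.05 60 1 [True, True, True, True, True] [1.2, 0.8, -0.8, 2.3, 2.3, 0.2, 0.1]
-0.05 60 -1 [True, True, True, True, True] [1.1, 0.7, -0.7, 2.3, 2.6, 0.2, 2.9]
0 45 1 [False, True, True, True, True] [1.4, 1.1, -1.2, 2.4, 2.5, 0.7, -0.0]
0 45 -1 [False, F
[... 404 characters left out ...]
 [1.2, 0.8, -0.9, 2.3, 2.3, 0.3, -0.1]
0 60 -1 [True, True, True, True, True] [1.0, 0.7, -0.7, 2.4, 2.6, 0.3, 2.7]
0.05 45 1 [False, False, False, False, False] None
0.05 45 -1 [False, False, False, False, False] None
0.05 50 1 [False, False, True, True, True] [1.2, 1.0, -1.1, 2.5, 2.6, 0.7, -0.3]
0.05 50 -1 [False, False, True, True, True] [1.2, 1.0, -1.1, 2.5, 2.6, 0.7, 2.9]
0.05 55 1 [False, True, True, True, True] [1.2, 0.9, -1.0, 2.4, 2.4, 0.6, -0.2]
0.05 55 -1 [False, False, True, True, True] [1.2, 0.9, -1.1, 2.4, 2.4, 0.6, 3.0]
0.05 60 1 [False, True, True, True, True] [1.1, 0.8, -0.9, 2.4, 2.3, 0.5, -0.1]
0.05 60 -1 [False, True, True, True, True] [1.1, 0.8, -0.9, 2.4, 2.4, 0.4, 2.9]
```

Contact came at the same place under 22 N, so the carriage is home. Next I'll use the wrist camera to check whether the 30 mm offset is along the tool or a world-z bias, then check the bar approach path.

```bash
cat >> h.py <<'E'
def barpose(dx,dz,y=-.045,t=45,tip=.012,half=.012):
    a=np.radians(t); z=np.cos(a)*cx-np.sin(a)*Z; up=np.sin(a)*cx+np.cos(a)*Z
    return np.array(C(-.104+dx,y,.138+dz))-(.010+half)*up+(tip+D)*z, tool(cy,z)
E
python3 - <<'E'
from h import *
t=np.array(get_tcp_pos());R=Ro.from_quat(np.roll(get_ee_rot(),-1)).as_matrix()
im,d=camera("wrist");p=camera_params("wrist");K=p["intrinsics"];H=p["hand_eye"]
v,u=np.mgrid[:384,:512];X=np.stack([(u-K[0,2])/K[0,0]*d,(v-K[1,2])/K[1,1]*d,d],-1)
W=(X@H[:3,:3].T+H[:3,3])@R.T+t
m=(d>.2)&(v<150);print("low z:",np.percentile(W[m][:,2],[5,25,50,75,95]).round(4))
m=(d>0)&(v>200)&(abs(u-259)<30)&(d<.2); Tt=(X@H[:3,:3].T+H[:3,3])[m]; print("finger in tool z max",np.percentile(Tt[:,2],[50,90,99]) if m.sum() else None)
for dx,dz in ((-.07,.12),(-.07,-.03),(-.03,-.03),(0,-.03),(0,.02)):
    P,o=barpose(dx,dz); q=ik(P,o); print(dx,dz,P.round(3),None if q is None else np.round(q,2))
# path of the swing with clear wayposes
P,o=tool and ([.42,-.22,.25],tool(cy,-Z)); print(np.round(ik(P,o),2))
E
```

```text
low z: [-0.0009 -0.0001  0.0005  0.0012  0.0121]
finger in tool z max [-0.08225436 -0.04957656 -0.03740544]
-0.07 0.12 [ 0.459 -0.297  0.213] [ 1.66  0.53 -1.08  2.4   3.84  0.14 -1.46]
-0.07 -0.03 [ 0.459 -0.297  0.063] [ 1.58  1.   -1.07  2.47  2.78  0.48 -0.15]
-0.03 -0.03 [ 0.498 -0.295  0.063] [ 1.38  0.88 -0.87  2.42  3.12  0.47 -0.59]
0 -0.03 [ 0.528 -0.293  0.063] [ 1.3   0.86 -0.82  2.38  3.16  0.46 -0.68]
0 0.02 [ 0.528 -0.293  0.113] [ 1.46  0.85 -1.07  2.37  2.72  0.38 -0.26]
[ 0.14  0.22  0.3   2.12 -0.09  0.82  2.11]
```

```bash
python3 - <<'E'
from h import *
reach([.40,-.0,.30],tool(cy,-Z))
reach([.42,-.295,.27],tool(cy,-Z)); print(np.round(get_qpos(),2),get_clock())
P,o=barpose(-.07,.09)
try: servo_line(P,o,rate=.12); print("line ok")
except PlanningError as e: print(e)
print(np.round(get_qpos(),2),np.round(get_tcp_pos(),3),P)
for dx,dz in ((-.07,-.03),(-.03,-.03),(0,-.03),(0,.02)):
    P,o=barpose(dx,dz); q=ik(P,o); print(dx,dz,None if q is None else np.round(q,2))
print(get_clock())
E
```

```text
[ 0.19  0.25  0.41  2.02 -0.13  0.89  2.29] 24.6333
the arm cannot follow that straight line within its joint ranges
[ 0.19  0.25  0.41  2.02 -0.13  0.89  2.29] [ 0.421 -0.293  0.27 ] [ 0.45852757 -0.2967444   0.18274517]
-0.07 -0.03 [ 1.58  1.   -1.07  2.47  2.78  0.48 -0.15]
-0.03 -0.03 [ 1.5   1.   -1.07  2.42  2.73  0.49 -0.15]
0 -0.03 [ 1.45  1.   -1.07  2.38  2.69  0.5  -0.14]
0 0.02 [ 1.46  0.85 -1.07  2.37  2.72  0.38 -0.26]
24.6333
```

```bash
python3 - <<'E'
from h import *
for t in (45,50,55,60):
  for dz in (.3,.25,.2,.16,.12,.09,-.03):
    P,o=barpose(-.07,dz,t=t); q=ik(P,o); print(t,dz,P.round(2),None if q is None else np.round(q,2))
E
```

```text
45 0.3 [ 0.46 -0.3   0.39] [ 0.42  0.    0.42  2.23 -1.09  0.67 -3.01]
45 0.25 [ 0.46 -0.3   0.34] [-0.21  0.16  1.2   2.32 -1.35  0.81 -2.69]
45 0.2 [ 0.46 -0.3   0.29] [ 0.02  0.27  1.    2.38 -1.52  0.85 -2.47]
45 0.16 [ 0.46 -0.3   0.25] [ 0.64  0.25  0.24  2.4   4.62  0.65 -2.32]
45 0.12 [ 0.46 -0.3   0.21] [ 1.66  0.53 -1.08  2.4   3.84  0.14 -1.46]
45 0.09 [ 0.46 -0.3   0.18] [ 1.63  0.61 -1.07  2.42  3.32  0.18 -0.9 ]
45 -0.03 [ 0.46 -0.3   0.06] [ 1.58  1.   -1.07  2.47  2.78  0.48 -0.15]
50 0.3 [ 0.45 -0.3   0.39] [ 0.27 -0.01  0.53  2.19 -0.89  0.66  3.07]
50 0.25 [ 0.45 -0.3   0.34] [-0.27  0.13  1.2   2.27 -1.17  0.74 -2.88]
50 0.2 [ 0.45 -0.3   0.29] [-0.16  0.31  1.2   2.34 -1.4   0.88 -2.61]
50 0.16 [ 0.45 -0.3   0.25] [ 0.02  0.35  1.    2.38 -1.53  0.85 -2.46]
50 0.12 [ 0.45 -0.3   0.21] [ 0.76  0.3   0.05  2.39  4.61  0.52 -2.3 ]
50 0.09 [ 0.45 -0.3   0.18] [ 1.6   0.57 -1.06  2.39  3.02  0.08 -0.65]
50 -0.03 [ 0.45 -0.3   0.06] [ 1.55  0.93 -1.07  2.44  2.59  0.43 -0.04]
55 0.3 [ 0.45 -0.3   0.39] [ 0.32 -0.01  0.45  2.14 -0.71  0.69  2.87]
55 0.25 [ 0.45 -0.3   0
[... 211 characters left out ...]
   0.21] [ 1.59  0.45 -1.05  2.32 -0.05  0.1   2.34]
55 0.09 [ 0.45 -0.3   0.18] [ 0.29  0.4   0.61  2.4   4.64  0.68 -2.35]
55 -0.03 [ 0.45 -0.3   0.06] [ 1.51  0.88 -1.06  2.42  2.34  0.39  0.14]
60 0.3 [ 0.45 -0.3   0.39] [ 0.32  0.    0.41  2.1  -0.55  0.73  2.71]
60 0.25 [ 0.45 -0.3   0.34] [ 0.37  0.06  0.38  2.17 -0.68  0.64  2.86]
60 0.2 [ 0.45 -0.3   0.29] [ 0.47  0.13  0.29  2.23 -0.84  0.56  3.04]
60 0.16 [ 0.45 -0.3   0.25] [ 1.01  0.21 -0.32  2.26 -0.8   0.4   3.02]
60 0.12 [ 0.45 -0.3   0.21] [ 1.28  0.32 -0.68  2.29 -0.62  0.23  2.87]
60 0.09 [ 0.45 -0.3   0.18] [ 1.27  0.38 -0.68  2.32 -0.73  0.15  3.  ]
60 -0.03 [ 0.45 -0.3   0.06] [ 1.47  0.84 -1.05  2.38  2.04  0.38  0.37]
```

```bash
python3 - <<'E'
from h import *
q0=np.array(get_qpos()); P,o=barpose(-.07,.09); q1=np.array(ik(P,o)); print(q1.round(2))
for s in np.linspace(0,1,7)[1:]:
    movej(list(q0+s*(q1-q0))); t=np.array(get_tcp_pos()); zt=Ro.from_quat(np.roll(get_ee_rot(),-1)).as_matrix()[:,2]
    tip=t-D*zt; cl=np.array([(tip-CO)@cx,(tip-CO)@cy,tip[2]]); print(s.round(2),t.round(3),"tip console",cl.round(3),np.linalg.norm(get_contact_force()).round(1))
    if cl[0]>-.14 and cl[2]<.22: print("abort"); break
print(get_clock())
E
```

```text
[ 1.63  0.61 -1.07  2.42  3.32  0.18 -0.9 ]
0.17 [ 0.349 -0.408  0.23 ] tip console [-0.269 -0.142  0.258] 1.4
0.33 [ 0.346 -0.493  0.209] tip console [-0.278 -0.22   0.234] 0.5
0.5 [ 0.391 -0.518  0.182] tip console [-0.241 -0.246  0.206] 1.3
0.67 [ 0.446 -0.477  0.161] tip console [-0.193 -0.211  0.184] 0.6
0.83 [ 0.474 -0.391  0.161] tip console [-0.167 -0.133  0.184] 1.3
1.0 [ 0.46  -0.298  0.183] tip console [-0.18  -0.046  0.204] 0.5
28.2833
```

Pre-pose reached with no contact. Next I go down, in under the lip, and up.

```bash
python3 - <<'E'
from h import *
reach(*barpose(-.07,-.03)); print(np.round(get_tcp_pos(),3),barpose(-.07,-.03)[0].round(3),get_clock())
P,o=barpose(0,-.03)
try: c=servo_line(P,o,rate=.1,contact_N=10); print("in",c,np.round(get_tcp_pos(),3),P.round(3),np.round(get_contact_force(),1))
except PlanningError as e: print(e); c=True
if not c:
    z0=get_tcp_pos()[2]
    for dz in (-.015,-.005,.003,.007,.011,.015):
        try: c=servo_line(*barpose(0,dz),rate=.05,contact_N=35)
        except PlanningError as e: print(dz,e); break
        print(dz,c,np.round(get_tcp_pos(),4),np.round(get_contact_force(),1))
        if c: break
for cam in("top","scene"):
    im,_=camera(cam); cv2.imwrite(f"pics/{cam}6.png",im); print([(r['p'],r['centre']) for r in pinpoint("bar_mid",cam)[:2]])
print(get_clock())
E
python3 -c "
import cv2,numpy as np
a=cv2.imread('pics/top0.png');b=cv2.imread('pics/top6.png')
cv2.imwrite('pics/t7.png',np.vstack([cv2.resize(i[150:230,280:390],(800,300),interpolation=cv2.INTER_CUBIC) for i in(a,b)]))"
```

```text
[ 0.46  -0.297  0.063] [ 0.459 -0.297  0.063] 28.8333
in False [ 0.528 -0.293  0.063] [ 0.528 -0.293  0.063] [-1.1  0.2 -0.8]
-0.015 False [ 0.5283 -0.2936  0.0782] [ 0.  -0.1  0.1]
-0.005 False [ 0.5286 -0.2934  0.0882] [-0.7  0.3  0.1]
0.003 False [ 0.5282 -0.2933  0.096 ] [-1.   0.1  0.2]
0.007 False [ 0.5273 -0.2931  0.0991] [-1.9 -1.1 -1.8]
0.011 False [ 0.5272 -0.293   0.1031] [-4.9  0.2 -2.1]
0.015 False [ 0.5272 -0.293   0.1073] [-5.3 -1.5 -2.3]
[(0.53, [0.5104, -0.2454, 0.1443])]
[]
31.7417
```

View pics/t7.png

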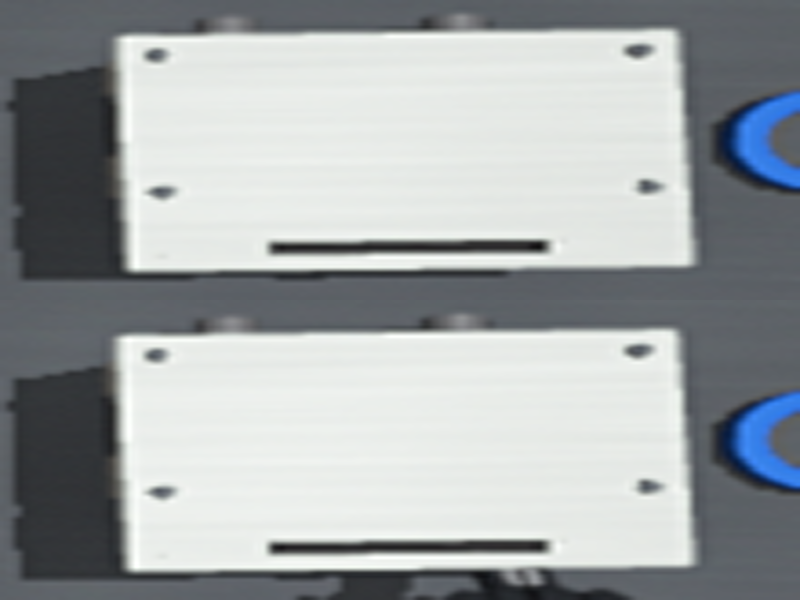

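Contact began at dz ≈ 5 mm with about 5 N, and the rib in the slot (at about (405,545) in the picture) shows no clear change yet. I'll keep going up to the stop.

```bash
python3 - <<'E'
from h import *
def rib():
    im,P,ok=cloud("top"); L=(P-CO)@np.stack([cx,cy,Z],1)
    m=ok&(abs(L[...,0]+.104)<.012)&(abs(L[...,1])<.05)&(im.max(-1)<80)&(L[...,2]>.1); print("rib z",m.sum(),np.median(L[m][:,2]).round(4) if m.sum() else None)
rib()
for dz in (.018,.021,.024,.027,.030,.033):
    try: c=servo_line(*barpose(0,dz),rate=.03,contact_N=40)
    except PlanningError as e: print(dz,e); break
    dwell(.1); f=np.array(get_contact_force()); print(dz,c,(get_tcp_pos()[2]-.0929).round(4),np.round(f,1))
    if c or np.linalg.norm(f)>22: break
dwell(.2); rib(); print(np.round(get_tcp_pos(),4),get_clock())
E
```

```text
rib z 72 0.1687
0.018 False 0.0165 [-5.6 -1.  -9.7]
0.021 False 0.0181 [ -6.   -1.2 -17.8]
0.024 False 0.0202 [ -7.4  -1.7 -20.4]
0.027 False 0.0226 [-11.3  -2.2 -18. ]
0.03 False 0.0254 [-15.8  -1.8 -12.2]
0.033 False 0.0286 [-18.2  -2.1  -9.9]
rib z 71 0.1694
[ 0.5211 -0.2914  0.1215] 34.1417
```

```bash
python3 - <<'E'
from h import *
servo_line(*barpose(-.004,-.03),rate=.1); servo_line(*barpose(-.08,-.03) if ik(*barpose(-.08,-.03)) is not None else barpose(-.07,-.03),rate=.12)
dwell(.3); print(np.round(get_contact_force(),1),np.round(get_tcp_pos(),3))
im,P,ok=cloud("top"); L=(P-CO)@np.stack([cx,cy,Z],1)
m=ok&(abs(L[...,0]+.104)<.012)&(abs(L[...,1])<.05)&(im.max(-1)<80)&(L[...,2]>.1); print("rib",m.sum(),np.percentile(L[m][:,2],[5,50,95]).round(4))
print("plate",np.median(L[ok&(abs(L[...,0]+.03)<.03)&(abs(L[...,1])<.05)][:,2]).round(4))
print("bar",[(r['p'],np.round(r['centre'],3)) for r in pinpoint("bar_mid","top")[:2]])
cv2.imwrite("pics/top8.png",im)
v,u=np.where(m); print(u.min(),u.max(),v.min(),v.max())
for n in ("push_face","flap_hinge","flap_edge"): print(n,[(round(r['p'],2),((np.array(r['centre'])-FO)@ex).round(4),r['centre'][2]) for r in pinpoint(n,"top")[:1]])
for n in ("bottle_c","cap_tray","pen_cup","wrench","driver","tape","jar"): print(n,[np.round(r['centre'],3).tolist() for r in pinpoint(n,"top")[:1]])
print(get_clock())
E
python3 -c "
import cv2,numpy as np
a=cv2.imread('pics/top0.png');b=cv2.imread('pics/top8.png')
cv2.imwrite('pics/t9.png',np.vstack([cv2.resize(i[205:229,310:366],(700,300),interpolation=cv2.INTER_NEAREST) for i in(a,b)]))"
```

```text
[-0.7  0.2  0.4] [ 0.449 -0.297  0.063]
rib 71 [0.1547 0.1575 0.1616]
plate 0.1698
bar [(0.67, array([ 0.612, -0.463,  0.001])), (0.58, array([ 0.515, -0.251,  0.136]))]
319 353 214 216
push_face [(0.9, np.float64(-0.0531), 0.0607)]
flap_hinge [(0.67, np.float64(0.0193), 0.0673)]
flap_edge [(0.97, np.float64(0.0253), 0.073)]
bottle_c [[0.686, 0.009, 0.064]]
cap_tray [[0.554, 0.011, 0.005]]
pen_cup [[0.61, 0.456, -0.003]]
wrench [[0.4, 0.54, 0.001]]
driver [[0.391, -0.503, -0.001]]
tape [[0.612, -0.466, -0.002]]
jar [[0.783, 0.004, -0.001]]
36.6083
```

View pics/t9.png

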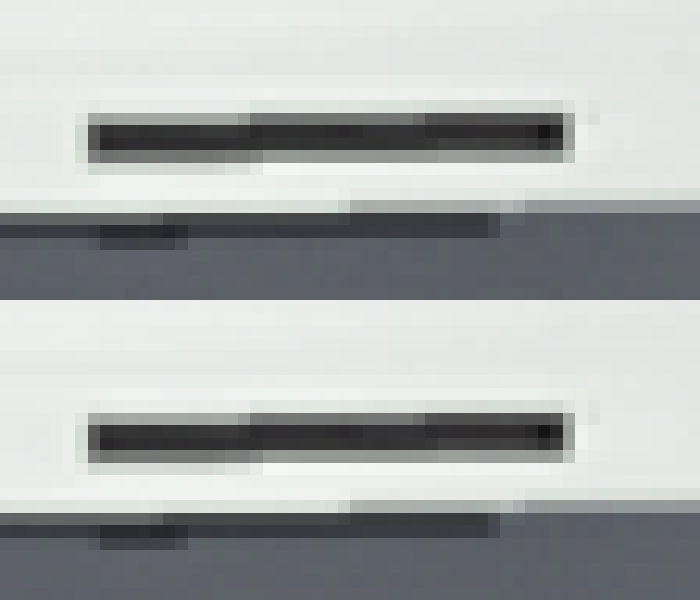

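The rib is sunk again at 157 mm. While pressed it read 169 mm, so the bar did go up, but the over-travelled finger wedged against its front and dragged it back down on retreat. I'll repeat with more overlap, stop at first stall, and retreat perpendicular to the finger so nothing rubs downward.

```bash
python3 - <<'E'
from h import *
def rib():
    im,P,ok=cloud("top"); L=(P-CO)@np.stack([cx,cy,Z],1)
    m=ok&(abs(L[...,0]+.104)<.012)&(abs(L[...,1])<.05)&(im.max(-1)<80)&(L[...,2]>.1); print("rib z",m.sum(),np.median(L[m][:,2]).round(4))
B=lambda dx,dz: barpose(dx,dz,tip=.018)
servo_line(*B(0,-.025),rate=.12); servo_line(*B(0,.0),rate=.1)
zb=B(0,0)[0]
for dz in (.006,.010,.013,.015,.017,.018,.019,.020,.021,.022):
    servo_line(*B(0,dz),rate=.03); f=np.array(get_contact_force()); d=np.array(get_tcp_pos())-zb; print(dz,d.round(4),np.round(f,1))
    if f[2]<-15: break
dwell(.2); rib()
servo_line(*B(-.02,dz-.022),rate=.08); dwell(.2); print(np.round(get_contact_force(),1)); rib(); print(get_clock())
E
```

```text
0.006 [-0.0013  0.0002  0.0051] [-2.1 -0.8 -1.5]
0.01 [-0.0014  0.0002  0.0091] [-3.6 -0.7 -3.7]
0.013 [-0.0013  0.0002  0.0124] [-5.1 -0.8 -3.1]
0.015 [-0.0013  0.0002  0.0144] [-5.2 -1.7 -3.6]
0.017 [-0.0013  0.0003  0.0161] [-5.1 -1.4 -7.4]
0.018 [-0.0016  0.0003  0.0165] [ -3.5  -1.7 -12.2]
0.019 [-0.0021  0.0004  0.0171] [ -4.5  -1.2 -19.4]
rib z 72 0.1694
[-0.5  0.4  0.1]
rib z 72 0.1701
40.7667
```

```bash
python3 - <<'E'
from h import *
servo_line(*barpose(-.04,-.03),rate=.12); servo_line(*barpose(-.075,-.03),rate=.12); dwell(.3)
im,P,ok=cloud("top"); L=(P-CO)@np.stack([cx,cy,Z],1)
m=ok&(abs(L[...,0]+.104)<.012)&(abs(L[...,1])<.05)&(im.max(-1)<80)&(L[...,2]>.1); z=np.median(L[m][:,2]); print("rib",z.round(4),np.round(get_contact_force(),1))
for n in ("flap_hinge","flap_edge"): print(n,[(round(r['p'],2),((np.array(r['centre'])-FO)@ex).round(4),r['centre'][2]) for r in pinpoint(n,"top")[:1]])
print(get_clock())
if z>.166: sign_off(); print("signed off")
E
```

```text
rib 0.1695 [ 0.2 -1.   0.3]
flap_hinge [(0.78, np.float64(0.0183), 0.0716)]
flap_edge [(0.56, np.float64(0.0235), 0.0674)]
42.0833
the job is handed in; nothing more can be done
signed off
```

I handed the job in at about 42 s of the 64 s limit. The flap is down, the carriage is against its stop and the start bar is up. The hand-in gives no verdict, so this rests on my own checks.

**Flap:** Folded flat; its surface measured 73–75 mm high all over. At the end, the hinge and the free edge were still at about the same height (72 and 67 mm).

**Carriage:** It moved about 58 mm, then stopped firmly; a second push of 22 N did not move it. I took that as fully home, which means it started about 30 mm along its travel. I could not read the carriage joint, so this comes from the geometry and the hard stop.

**Start bar:** The first press raised it, but I went too far and the finger dragged it back down on the way out (rib read 157 mm). The second press stopped at about 19 N. After I backed away, the rib read 169.5 mm, flush with the plate at about 170 mm.

**Other checks:**
- **Fingertips:** The real fingertips are about 30 mm short of the reported TCP. Contact height and depth images agreed on this, so I compensated for it.
- **Tool tilt:** The tool tilted about 8° during the first carriage push. I set it upright before pushing again.
- **Loose things:** After the first bar press, all of them were within about 4 mm of where they started. I did not measure them again after the second press.
- **Contact at the end:** The force on the tool was about 1 N, roughly the sensor's noise, and the robot was clear of everything.

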